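# Find the key that fits the shaker's platform nut

## Robot

A 7-joint arm with a two-finger parallel gripper is mounted at the origin on the work surface. World frame = base frame: x ahead of the robot, y to its left, z up, the work surface at z = 0. Lengths are in m, angles in rad, forces in N, time in s.
With the tool pointing down it reaches from about 0.4 to 0.875 m from the base axis. Payload 19.3 kg.
Tool frame: the origin (TCP) lies on the mounting face of the last link; the fingertips stand 173 mm ahead of it and the grasp point (between the pads) lies 155 mm ahead of it; z points along the fingers, y is the line along which they close (so a half turn about z gives the same grasp; the last joint's range is limited). The gripper opens to 85 mm and grips with 20 to 120 N. Pads are 22 mm wide; open, the fingers measure 114 mm over their backs; the gripper's body (76 mm by 85 mm) begins 54 mm behind the grasp point. The pads swing forward as they close: fully open they stand 13 mm farther back than shut.
Start: joints at [1.263, 0.521, -0.036, 1.599, 0.021, 1.021, -0.113], TCP at [0.147, -0.607, 0.405] pointing down, gripper open.
Joint ranges: [-2.91, 2.91], [-0.3, 2.13], [-1.5, 1.42], [0.17, 2.43], [-1.26, 4.41], [0.16, 1.93], [-2.52, 2.52]. Speed limits (rad/s): [1.89, 1.89, 2.39, 2.39, 3.01, 3.01, 3.01].

## Interface

Orientations are given as [roll, pitch, yaw] about the fixed x, y, z axes, in that order (R = Rz(yaw) Ry(pitch) Rx(roll)).
In Python, from workcell import bot, vision gives the robot as it stands.
- The arm moves only by the shell command python3 -m creep 'ROWS' [FORCE]. ROWS is JSON, a list that holds one entry, the list of rows, each a list of 7 numbers: the opening, from -1 (shut) to 1 (fully open), then the shift along the tool's x, y, z in cm, then the turn, a rotation vector about the tool's x, y, z in rad. In form: [[[grip, tx, ty, tz, rx, ry, rz], ...]]. A call has 1 to 12 rows; each row shifts and turns the commanded pose from where the row before left it, along the tool's axes as they then stand; what a row does not reach is not made up. A row lasts 1/8 s, in which the tool goes at most 62.5 mm and 10.7 degrees, less where a joint would pass 70% of its speed; a pose out of reach is approached as far as the arm can. A call with a gripper value outside its range is refused whole. The fingers move at their own pace and stop on an object; FORCE is the grip in N (left out, the last holds). Time passes only in rows, so rows that do not move let the fingers close. It gives the time, the measured TCP pose, the force, the opening and the grip force at its end, in the units of the state.
- bot.observe(): the state, without advancing time (a new reading comes with each control period).
- vision.grab_frame(name): name is "scene" or "top"; returns a dict with "image" (420x560x3 uint8, blue, green, red), "depth" (420x560 float32, m along the optical axis (not along the pixel's ray), 0 where there is no reading), "fovy" (degrees; the focal length in pixels is half the picture's height over the tangent of half this angle, whatever the lens; pixels are square), "cx", "cy" (the principal point, pixels), "k1" (the pictures are not rectified: a ray, as slopes to the right and down, at radius r is drawn at 1 + k1 r^2 times it, then the intrinsics apply), "cam_to_world" (4x4, takes a point from camera to world coordinates). Camera axes: x right, y down, z forward; pixel columns grow to the right and rows downward; lengths in m; the calibration is good to about 2 mm. A picture is of the moment at which its call begins.
- bot.job_done(): hands the job in; it is judged then, once.
The state is a dict: "clock": time; "qpos": joint angles; "qd": joint speeds; "joint_efforts": joint torques, N m; "position": TCP position; "tool_rot": TCP orientation; "force": force on the tool from outside, world axes, zero at the start; "moment": the same for the moment, N m; "grip_width": finger opening in m; "finger_force": force on a finger pad.
Only numpy, scipy, OpenCV 4.12 (cv2) and the standard library are available. Lean on these libraries where they do the work, as an engineer would, in place of code of your own. Each camera call takes 0.05 s, during which the arm holds its last target. There are 200 camera calls.

## Task

Put the lab shaker into service: press its selector knob down, turn it clockwise to the stop and let it spring back up. Then try the socket keys from the grey tray on the hexagon nut in the middle of the platform until one slips fully down over the nut, putting any that does not fit back upright in the tray, and leave the other two bits in the tray standing where they are. Finish still gripping the key that fits, fully home on the nut: do not let go of it.

Things in the scene. Friction and masses are not known exactly. Their poses are not given: they have to be found in the camera images.
- selector_grip (a point): Where to pinch the selector: on its axis, 5 mm below the top of its grip bar. Grey knob on top of the shaker at its -y end: disc 42 mm wide, 8 mm thick, with a straight bar 40 mm long, 14 mm thick, 26 mm tall on it. The point turns and sinks with the knob: x along the bar, y across its thickness, z up. The disc's top is 21 mm below.
- selector (a joint): Turn of the selector in rad, clockwise seen from above: 0 to 0.1 = run, end stop at 1.05 (60 degrees) = service. It is blocked near run, and again at service, unless the knob is pressed down at least 5 mm.
- selector_press (a joint): How far the selector is pressed down, m: 0 = up, 0.007 = bottom. A spring pushes it up: 4.5 N at the top, 11 N at the bottom. Between run and service it stays down; let go at the service end it springs back up.
- nut: Steel hex nut at the centre of the shaker's platform; it does not turn. Origin at the platform's top surface, z up. Round washer 35 mm wide, 2 mm thick; on it the nut, 20 mm across flats, top 18 mm above the origin (the top 1.5 mm is 18.5 mm across); a stud 10 mm wide ends at 22 mm. Flats face along the nut's x and every 60 degrees from it.
- shaker: White laboratory orbital shaker, fixed, 220 (x) by 340 mm (y), housing top 85 mm high. Aluminium platform 190 mm square, top at 107 mm, centred 60 mm towards +y; two rails 12 mm high along its edges at x = +-88 mm, else nothing but the nut on it. Selector 112 mm towards -y. Origin: centre of its underside.
- tray: Shallow grey tray, fixed, 160 mm (x) by 270 mm (y), floor 4 mm thick, rim 14 mm high; origin at the centre of its underside. The keys stand in a row along its y, about 80 mm apart.
- key_a: One of three steel keys, alike outside, standing open end down in the tray in any order. Socket: hexagon 30 mm across flats, 32 mm tall; round collar to 36 mm; on top a grip blade 28 mm along the key's x, 14 mm thick along its y, from 36 to 68 mm height: pinch across the thickness. Origin: centre of the underside, z up. 160 g (varies). Opening: see key_b.
- key_b: Like key_a outside. Each key has under it a hexagonal opening 24 mm deep, its flats (like the outer ones) facing along the key's x and every 60 degrees from it. The openings of the three keys are 12, 16 and 22 mm across flats (3 mm wider at the very mouth); which key has which is not told: try them.
- key_c: Like key_a outside, opening see key_b. A key fully home stands on the nut's washer, its origin 2 mm above the nut's origin on the same axis; a key that is too small stops on the nut's top, about 15 mm higher.
- standoff: Bystander, to be left alone: short hexagonal brass spacer, 16 mm across, 26 mm tall, standing in the tray behind the keys. Origin under its centre.
- foot: Bystander, to be left alone: small black rubber machine foot, 24 mm across, 18 mm tall, standing in the tray behind the keys. Origin under its centre.
Things that resemble listed ones, but are neither listed nor needed, are in the scene too. What is shaped like the key_b but blue or red is not meant.

How it is judged:
By the outcome, as a careful person would: the job done as asked, in the order asked, and still so for the second after the job is handed in, while the arm keeps its last pose, push and grip.
It also fails if it takes over 72 s, if anything falls off the work surface, if the arm or the gripper's body presses on something with over 40 N, if the wrist force passes 120 N, or if a joint passes its speed limit or range.

## Working session

There is one attempt and no reset: what is moved stays moved. The work goes in short steps, Python scripts to look and compute and a shell command to move; the robot and the scene stay as the last step left them, time stands still between calls to the robot, and variables do not carry over. Pictures are saved under pics/ and viewed, at most 10 in all, crops included, and the job is handed in when it is done.

```bash
mkdir -p pics; ls
cat > h.py <<'E'
import numpy as np,cv2
from workcell import bot,vision
def grab(n):
    f=vision.grab_frame(n); np.savez('pics/'+n+'.npz',**f); return f
def pts(f,uv,z=None,depth=None):
    """pixel -> world: on plane z, or with depth"""
    H=f['image'].shape[0]; F=H/2/np.tan(np.radians(float(f['fovy']))/2)
    K=np.array([[F,0,float(f['cx'])],[0,F,float(f['cy'])],[0,0,1]])
    uv=np.asarray(uv,float).reshape(-1,1,2)
    s=cv2.undistortPoints(uv,K,np.array([float(f['k1']),0,0,0,0])).reshape(-1,2)
    d=np.c_[s,np.ones(len(s))]; M=np.asarray(f['cam_to_world']); o=M[:3,3]; w=d@M[:3,:3].T
    if depth is not None: return o+w*np.asarray(depth).reshape(-1,1)
    if z is None: return o,w/np.linalg.norm(w,axis=1,keepdims=True)
    return o+w*((z-o[2])/w[:,2:3])
def cloud(f):
    h,w=f['depth'].shape; v,u=np.mgrid[:h,:w]
    P=pts(f,np.c_[u.ravel(),v.ravel()],depth=f['depth'].ravel()).reshape(h,w,3); P[f['depth']==0]=np.nan; return P
E
python3 - <<'E'
from h import *
for n in('scene','top'):
    f=grab(n); cv2.imwrite(f'pics/{n}0.png',f['image']); print(n,f['fovy'],f['k1'],np.round(f['cam_to_world'],3).tolist())
s=bot.observe();print({k:np.round(v,4).tolist() for k,v in s.items()})
E
```

```text
pics
scene 51.96451419241023 -0.1260668173386391 [[0.003, 0.533, -0.846, 1.256], [1.0, -0.01, -0.003, -0.126], [-0.01, -0.846, -0.533, 0.594], [0.0, 0.0, 0.0, 1.0]]
top 44.90302566571957 -0.09902105506931447 [[0.015, -0.994, 0.107, 0.385], [-1.0, -0.012, 0.024, -0.145], [-0.023, -0.107, -0.994, 1.276], [0.0, 0.0, 0.0, 1.0]]
{'clock': 0.1, 'qpos': [1.2628, 0.522, -0.0363, 1.5999, 0.0212, 1.0211, -0.1128], 'qd': [0.0004, -0.0027, 0.0002, -0.0023, -0.0002, -0.0005, 0.0002], 'joint_efforts': [0.0041, -92.8505, 1.9841, -37.0539, 0.0182, 0.0053, -0.0], 'position': [0.1472, -0.6073, 0.4042], 'tool_rot': [-3.1406, 0.0001, 0.2378], 'force': [-0.1288, 0.2229, -0.3548], 'moment': [-0.0391, 0.0072, 0.0427], 'finger_force': 0.0, 'grip_width': 0.0854}
```

View pics/scene0.png

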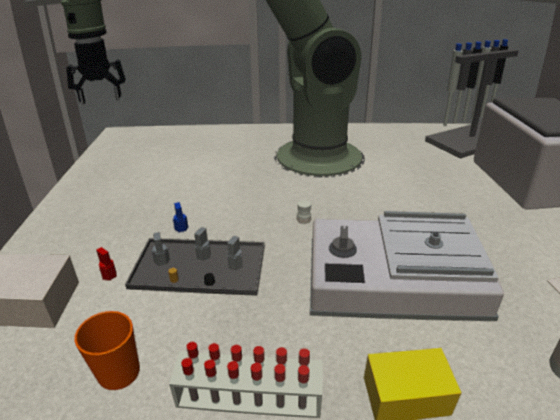

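View pics/top0.png

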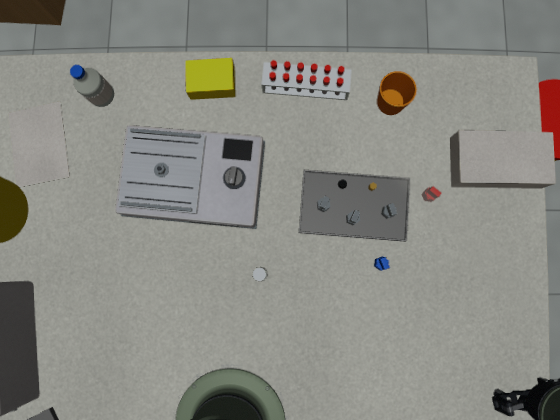

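Scene view: grey keys at about (160,248), (202,240) and (235,252). The selector is at (344,240) and the nut at (435,240).
Top view: keys (323,205), (352,217), (390,210); selector bar (234,177); nut (161,169); brass standoff (373,187); foot (342,184).
Look-alikes: the blue key (382,263) and red key (431,194) are excluded by colour, and the small white cylinder (260,273) is neither. I choose the three grey items inside the tray and check them in a close crop.

Run:
```python
from h import *
F={n:dict(np.load(f'pics/{n}.npz')) for n in('top','scene')}
C={n:cloud(f) for n,f in F.items()}
def cl(name,c,r,zlo,zhi):
    for n in C:
        P=C[n].reshape(-1,3); m=(np.hypot(P[:,0]-c[0],P[:,1]-c[1])<r)&(P[:,2]>zlo)&(P[:,2]<zhi)
        Q=P[m]
        if len(Q)<4: print(name,n,'few',len(Q));continue
        zt=np.percentile(Q[:,2],95)
        T=Q[Q[:,2]>zt-0.006]
        (cx,cy),(w,h),a=cv2.minAreaRect((T[:,:2]*1000).astype(np.float32))
        e,V=np.linalg.eigh(np.cov(T[:,:2].T)); v=V[:,1]
        print(name,n,len(T),'mean',np.round(T.mean(0),4),'rect',np.round([cx,cy,w,h,a],1),'pca',round(np.degrees(np.arctan2(v[1],v[0]))%180,1),'sd',np.round(np.sqrt(e)*1000,1),'zt',round(zt,4))
t=C['top']
for nm,(u,v) in dict(k1=(323,205),k2=(352,217),k3=(390,210),sel=(234,177),nut=(161,169),foot=(342,184),brass=(373,187),trayfloor=(370,225),hous=(250,210),plat=(175,190)).items():
    p=np.nanmedian(t[v-1:v+2,u-1:u+2].reshape(-1,3),axis=0); print(nm,np.round(p,3))
    if nm[0]=='k': cl(nm,p,.03,.045,.1)
    if nm=='sel': cl(nm,p,.03,.1,.15)
    if nm=='nut': cl(nm,p,.02,.115,.15)
a=cv2.resize(F['top']['image'][160:250,295:440],None,fx=4,fy=4,interpolation=2)
b=cv2.resize(F['scene']['image'][215:300,120:275],None,fx=3.7,fy=3.7,interpolation=2)
b=cv2.resize(b,(580,240));a=cv2.resize(a,(580,360));cv2.imwrite('pics/crop1.png',np.vstack([a,b]))
```

```text
k1 [ 0.536 -0.219  0.072]
k1 top 49 mean [ 0.5453 -0.2223  0.0725] rect [ 544.8 -221.9   12.8   27.9   64. ] pca 154.0 sd [3.9 8.2] zt 0.0759
k1 scene 74 mean [ 0.5472 -0.2202  0.0706] rect [ 545.4 -219.4   13.9   29.2   62.6] pca 150.7 sd [4.2 8.7] zt 0.0724
k2 [ 0.508 -0.288  0.073]
k2 top 52 mean [ 0.5116 -0.295   0.0732] rect [ 511.9 -295.4   14.2   26.    70. ] pca 155.4 sd [4.  8.2] zt 0.0761
k2 scene 74 mean [ 0.5147 -0.2937  0.0702] rect [ 512.1 -293.6   14.5   30.6   68.3] pca 151.3 sd [4.3 8.9] zt 0.0719
k3 [ 0.527 -0.38   0.069]
k3 top 61 mean [ 0.5298 -0.3855  0.072 ] rect [ 530.3 -385.6   27.4   13.6   18.7] pca 18.6 sd [4.2 7.7] zt 0.0747
k3 scene 61 mean [ 0.5316 -0.3824  0.0723] rect [ 530.6 -382.7   31.    14.    18. ] pca 15.5 sd [4.  8.7] zt 0.074
sel [ 0.592 -0.011  0.127]
sel top 99 mean [ 0.5972 -0.0057  0.1277] rect [597.7  -5.7  14.3  39.8  81.1] pca 172.2 sd [ 4.1 11.4] zt 0.1301
sel scene 112 mean [ 0.6014 -0.0063  0.1263] rect [599.5  -6.   13.4  39.8  82.6] pca 172.3 sd [ 4.3 12.2] zt 0.1277
nut [0.609 0.16  0.126]
nut top 39 mean [0.6109 0.1645 0.1274] rect [611.6 164.6  16.9  16.6  65.5] pca 107.7 sd [4.2 5.3] zt 0.1308
nut scene 63 mean [0.6135 0.1652 0.1266] rect [612.7 164.9  19.7  18.8  61.4] pca 34.2 sd [5.  5.1] zt 0.1298
foot [ 0.596 -0.269  0.023]
brass [ 0.588 -0.346  0.029]
trayfloor [ 0.496 -0.341  0.004]
hous [ 0.521 -0.046  0.085]
plat [0.563 0.13  0.108]
```

View pics/crop1.png

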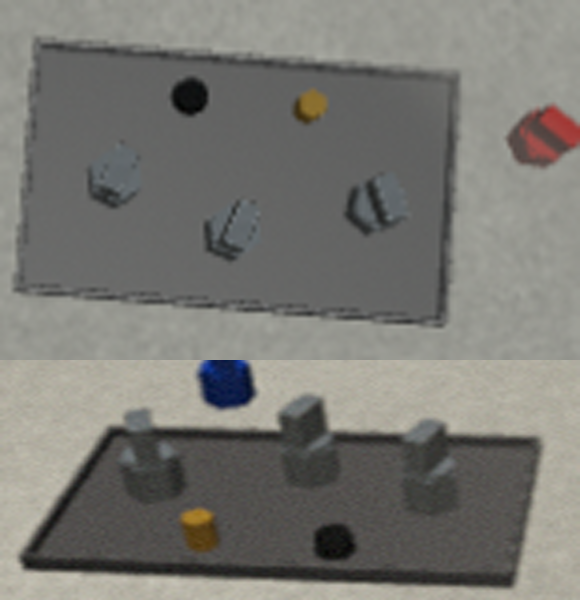

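The crop confirms three upright grey keys in the tray. The blue and red ones stand outside it, and the foot and standoff sit behind. Depth from both views agrees: key tops at 72 mm, selector top at about 128 mm. Next I'll get the yaw of the shaker and of the nut.

Run:
```python
from h import *
F={n:dict(np.load(f'pics/{n}.npz')) for n in('top','scene')}
fr={n:[grab(n) for _ in range(4)] for n in F}
for n in F:
    P=np.vstack([cloud(f).reshape(-1,3) for f in fr[n]])
    c=np.array([.6,.1]); near=np.abs(P[:,:2]-c).max(1)<.25
    pl=P[near&(abs(P[:,2]-.107)<.006)]
    print(n,'plat',np.round(cv2.minAreaRect((pl[:,:2]*1000).astype(np.float32)),1) if 0 else cv2.minAreaRect((pl[np.abs(pl[:,:2]-[.612,.165]).max(1)<.13][:,:2]*1000).astype(np.float32)))
    rl=P[near&(P[:,2]>.114)&(P[:,2]<.124)&(abs(P[:,0]-.612)>.06)&(abs(P[:,1]-.165)<.12)]
    for s in(-1,1):
        q=rl[(rl[:,0]-.612)*s>0]; 
        if len(q)>10: print(' rail',s,len(q),np.round(q.mean(0),4),np.round(np.degrees(np.polyfit(q[:,1],q[:,0],1)[0])*-1,2))
    cc=np.array([.612,.1648]); d=P[:,:2]-cc
    N=P[(np.hypot(*d.T)<.016)&(P[:,2]>.113)&(P[:,2]<.128)]
    dd=N[:,:2]-cc; th=np.degrees(np.arctan2(dd[:,1],dd[:,0])); 
    # support widths of the nut's top surface per direction mod 60
    T=N[abs(N[:,2]-.1245)<.004][:,:2]
    for a in range(0,60,10):
        w=[]
        for k in range(3):
            u=np.radians(a+60*k); pr=T@[np.cos(u),np.sin(u)]; w.append(np.percentile(pr,98)-np.percentile(pr,2))
        print('  ',a,np.round(np.array(w)*1000,1),len(T))
    im=np.mean([f['image'].astype(float) for f in fr[n]],0).astype(np.uint8)
    cv2.imwrite(f'pics/n_{n}.png',im)
a=cv2.imread('pics/n_top.png')[152:187,142:182];b=cv2.imread('pics/n_scene.png')[225:255,415:457]
f=lambda x:cv2.resize(x,(390,390*x.shape[0]//x.shape[1]),interpolation=cv2.INTER_CUBIC)[:275]
cv2.imwrite('pics/nut.png',np.hstack([f(a),f(b)]))
# tray yaw, housing
```

```text
top plat ((611.0247802734375, 165.7251739501953), (192.9269256591797, 189.63182067871094), 84.80760192871094)
 rail -1 987 [0.5243 0.1714 0.1189] -4.66
 rail 1 1040 [0.698  0.1562 0.1189] -5.13
   0 [17.2 18.5 20.2] 174
   10 [17.5 19.  20. ] 174
   20 [18.  19.9 19.2] 174
   30 [18.5 20.4 18.1] 174
   40 [18.6 21.1 17.7] 174
   50 [18.3 20.9 17.6] 174
scene plat ((613.6365966796875, 166.0262451171875), (193.37840270996094, 192.54530334472656), 85.66653442382812)
 rail -1 1218 [0.5262 0.172  0.1176] -4.66
 rail 1 1947 [0.7012 0.1576 0.1182] -4.71
   0 [19.8 19.1 19.2] 255
   10 [20.3 18.7 19.2] 255
   20 [19.9 19.1 19.1] 255
   30 [19.4 19.6 19. ] 255
   40 [19.4 19.8 18.4] 255
   50 [19.3 19.8 18.7] 255
```

View pics/nut.png

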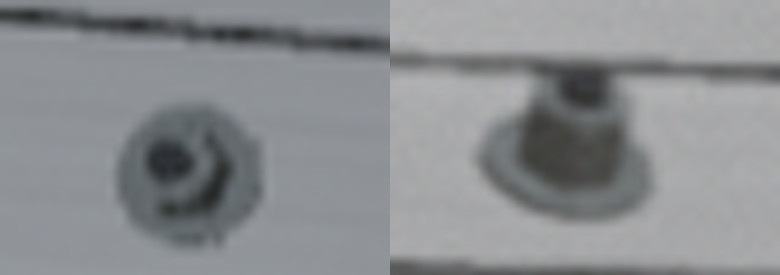

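Top and scene crops: the nut (left half about (185,165), right half about (575,125)) sits round on its washer. Its hexagon angle is not readable at this scale. The shaker's yaw is about -4.8° and the bar is at 172.3°. I'll move above the selector and find the nut's angle by feel later.

```bash
cat > go.py <<'E'
import sys,numpy as np
from workcell import bot
from scipy.spatial.transform import Rotation as R
# print turn and tool-axis shift from here to grasp point x y z (m), yaw deg
s=bot.observe(); r=R.from_euler('xyz',s['tool_rot']); p=np.array(s['position'])
g=p+r.apply([0,0,.155])
print('t',round(s['clock'],2),'grasp',np.round(g,4),'rpy',np.round(np.degrees(s['tool_rot']),2),'F',np.round(s['force'],1),'M',np.round(s['moment'],2),'w',round(s['grip_width'],4),'ff',round(s['finger_force'],1),'q7',round(s['qpos'][6],2))
if len(sys.argv)>4:
    x,y,z,yaw=map(float,sys.argv[1:5]); t=R.from_euler('xyz',[np.pi,0,np.radians(yaw)])
    print('turn',np.round((r.inv()*t).as_rotvec(),4),'then cm (tool axes at target yaw)',np.round(t.inv().apply(np.array([x,y,z])-(p+t.apply([0,0,.155])))*100 if 0 else t.inv().apply(np.array([x,y,z])-np.array([0,0,0])-(p+t.apply([0,0,.155])))*100,2))
E
python3 -m creep '[[[1,3.63,-2.99,0,0,0,0],[1,3.63,-2.99,0,0,0,0],[1,3.63,-2.99,0,0,0,0],[1,3.63,-2.99,0,0,0,0],[1,3.63,-2.99,0,0,0,0],[1,3.63,-2.99,0,0,0,0],[1,3.63,-2.99,0,0,0,0],[1,3.63,-2.99,0,0,0,0]]]' 60
python3 -m creep '[[[1,3.63,-2.99,0,0,0,0],[1,3.63,-2.99,0,0,0,0],[1,3.63,-2.99,0,0,0,0],[1,3.63,-2.99,0,0,0,0],[1,3.63,-2.99,0,0,0,0],[1,3.63,-2.99,0,0,0,0],[1,3.63,-2.99,0,0,0,0],[1,3.63,-2.99,0,0,0,0]]]'
python3 -m creep '[[[1,0,0,0.5,0,0,-0.173],[1,0,0,0.5,0,0,-0.173],[1,0,0,0.5,0,0,-0.173],[1,0,0,0.5,0,0,-0.173],[1,0,0,0.5,0,0,-0.173],[1,0,0,0.5,0,0,-0.173],[1,0,0,0.5,0,0,-0.173],[1,0,0,0.5,0,0,-0.173]]]'
python3 -m creep '[[[0,0,0,0.5,0,0,-0.173],[0,0,0,0.5,0,0,-0.173],[0,0,0,0.5,0,0,-0.173],[0,0,0,0.5,0,0,-0.173],[0,0,0,0.5,0,0,-0.173],[0,0,0,0.5,0,0,-0.173],[0,0,0,0.5,0,0,-0.173],[0,0,0,0.5,0,0,-0.173],[0,0,0,0,0,0,0]]]'
python3 go.py .5985 -.006 .123 172.3
```

```text
clock: 1.5
position: [0.3738, -0.3052, 0.4049]
tool_rot: [3.141, -0.0, 0.238]
force: [0.5, -1.0, 0.8]
grip_width: 0.0854
finger_force: 0.0
clock: 2.5
position: [0.5998, -0.0044, 0.4048]
tool_rot: [3.141, -0.0, 0.238]
force: [0.1, -0.7, 0.1]
grip_width: 0.0851
finger_force: 0.0
clock: 3.5
position: [0.599, -0.0058, 0.3646]
tool_rot: [3.142, 0.0, 1.627]
force: [0.9, -0.4, 0.1]
grip_width: 0.0857
finger_force: 0.0
clock: 4.62
position: [0.5989, -0.006, 0.3243]
tool_rot: [3.141, -0.001, 3.005]
force: [-0.4, -0.2, -0.6]
grip_width: 0.0429
finger_force: 0.0
t 4.62 grasp [ 0.5988 -0.0059  0.1693] rpy [ 1.7998e+02 -5.0000e-02  1.7215e+02] F [-0.4 -0.2 -0.6] M [-0.01  0.    0.02] w 0.0429 ff 0.0 q7 0.81
turn [ 0.0004 -0.0009 -0.0027] then cm (tool axes at target yaw) [ 0.04 -0.01  4.63]
```

```bash
python3 -m creep '[[[0,0,0,1.2,0,0,0],[0,0,0,1.2,0,0,0],[0,0,0,1.2,0,0,0],[0,0,0,1,0,0,0],[0,0,0,0,0,0,0],[-1,0,0,0,0,0,0],[-1,0,0,0,0,0,0],[-1,0,0,0,0,0,0],[-1,0,0,0,0,0,0],[-1,0,0,0,0,0,0]]]' 60
python3 go.py .5985 -.006 .123 172.3
```

```text
clock: 5.88
position: [0.5991, -0.0066, 0.2792]
tool_rot: [-3.14, 0.001, 3.005]
force: [-1.1, -6.4, 2.7]
grip_width: 0.0127
finger_force: 61.2
t 5.88 grasp [ 0.5992 -0.0069  0.1242] rpy [-1.7991e+02  4.0000e-02  1.7216e+02] F [-1.1 -6.4  2.7] M [-1.11  0.27 -0.02] w 0.0127 ff 61.2 q7 0.77
turn [-0.0016  0.0007 -0.0025] then cm (tool axes at target yaw) [0.07 0.05 0.12]
```

```bash
python3 -m creep '[[[-1,0,0,0.2,0,0,0],[-1,0,0,0.2,0,0,0],[-1,0,0,0.2,0,0,0],[-1,0,0,0.1,0,0,0],[-1,0,0,0,0,0,0]]]'
python3 go.py
```

```text
clock: 6.5
position: [0.5991, -0.0066, 0.2725]
tool_rot: [-3.14, 0.001, 3.005]
force: [-3.6, -6.1, 9.5]
grip_width: 0.0127
finger_force: 62.2
t 6.5 grasp [ 0.5992 -0.0069  0.1175] rpy [-1.7990e+02  5.0000e-02  1.7215e+02] F [-3.6 -6.1  9.5] M [-1.23  0.82 -0.02] w 0.0127 ff 62.2 q7 0.76
```

```bash
python3 -m creep '[[[-1,0,0,0,0,0,0.12],[-1,0,0,0,0,0,0.12],[-1,0,0,0,0,0,0.12],[-1,0,0,0,0,0,0.12],[-1,0,0,0,0,0,0.12],[-1,0,0,0,0,0,0.12],[-1,0,0,0,0,0,0.12],[-1,0,0,0,0,0,0.1],[-1,0,0,0,0,0,0]]]'
python3 go.py
```

```text
clock: 7.62
position: [0.5986, -0.0078, 0.2724]
tool_rot: [-3.139, 0.003, 2.062]
force: [-8.7, -12.7, 12.6]
grip_width: 0.0127
finger_force: 62.6
t 7.62 grasp [ 0.5984 -0.0084  0.1174] rpy [-179.83    0.18  118.15] F [ -8.7 -12.7  12.6] M [-3.02  1.82 -0.01] w 0.0127 ff 62.6 q7 -0.04
```

```bash
python3 -m creep '[[[-1,-0.06,-0.1,0,0,0,0.03],[-1,0,0,0,0,0,0.04],[-1,0,0,0,0,0,0.04],[-1,0,0,0,0,0,0]]]'
python3 go.py
```

```text
clock: 8.12
position: [0.5982, -0.0082, 0.2724]
tool_rot: [-3.14, 0.003, 1.955]
force: [-5.0, -10.2, 11.3]
grip_width: 0.0126
finger_force: 63.7
t 8.12 grasp [ 0.5982 -0.0087  0.1174] rpy [-1.7992e+02  1.7000e-01  1.1200e+02] F [ -5.  -10.2  11.3] M [-2.35  1.14  0.92] w 0.0126 ff 63.7 q7 -0.13
```

```bash
python3 -m creep '[[[-1,0,0,-0.2,0,0,0],[-1,0,0,-0.2,0,0,0],[-1,0,0,-0.2,0,0,0],[-1,0,0,-0.1,0,0,0],[-1,0,0,0,0,0,0]]]'
python3 go.py
python3 -m creep '[[[0,0,0,0,0,0,0],[0,0,0,0,0,0,0],[0,0,0,0,0,0,0],[0,0,0,-2,0,0,0],[0,0,0,-3,0,0,0],[0,0,0,-4,0,0,0],[0,0,0,-4,0,0,0],[0,0,0,0,0,0,0]]]'
python3 go.py .545 -.2205 .17 -28
```

```text
clock: 8.75
position: [0.5982, -0.0082, 0.2791]
tool_rot: [-3.14, 0.003, 1.955]
force: [-3.0, -9.7, 4.0]
grip_width: 0.0128
finger_force: 62.8
t 8.75 grasp [ 0.5982 -0.0087  0.1241] rpy [-1.7992e+02  1.5000e-01  1.1203e+02] F [-3.  -9.7  4. ] M [-2.27  0.64  0.94] w 0.0128 ff 62.8 q7 -0.13
clock: 9.75
position: [0.5988, -0.0062, 0.4129]
tool_rot: [3.136, 0.002, 1.956]
force: [-0.5, -0.5, -0.8]
grip_width: 0.0427
finger_force: 0.0
t 9.75 grasp [ 0.5996 -0.0062  0.2579] rpy [1.7970e+02 1.1000e-01 1.1206e+02] F [-0.5 -0.5 -0.8] M [0.06 0.01 0.01] w 0.0427 ff 0.0 q7 -0.03
turn [ 0.0047 -0.0054  2.4445] then cm (tool axes at target yaw) [ 5.31 21.44  8.79]
```

Run:
```python
from h import *
for n in('top','scene'):
    P=np.vstack([cloud(grab(n)).reshape(-1,3) for _ in range(3)])
    for nm,c,lo,hi in(('k1',(.545,-.2205),.062,.08),('k2',(.5125,-.294),.062,.08),('k3',(.5305,-.384),.062,.08),('sel',(.598,-.006),.118,.136)):
        Q=P[(np.hypot(P[:,0]-c[0],P[:,1]-c[1])<.028)&(P[:,2]>lo)&(P[:,2]<hi)]
        if len(Q)<10: print(n,nm,len(Q));continue
        zt=np.median(Q[:,2]);T=Q[abs(Q[:,2]-zt)<.005];e,V=np.linalg.eigh(np.cov(T[:,:2].T));v=V[:,1]
        r=cv2.minAreaRect((T[:,:2]*1000).astype(np.float32))
        print(n,nm,len(T),np.round(T.mean(0),4),np.round(r[0]+r[1]+(r[2],),1),'pca',round(np.degrees(np.arctan2(v[1],v[0]))%180,1))
```

```text
top k1 199 [ 0.5448 -0.2221  0.0714] [ 544.8 -222.1   13.8   28.2   66.5] pca 153.4
top k2 202 [ 0.5119 -0.2951  0.0717] [ 512.2 -295.5   14.2   28.6   63.8] pca 155.9
top k3 209 [ 0.53   -0.3851  0.0715] [ 529.9 -385.3   27.9   14.7   17.6] pca 20.8
top sel 0
scene k1 237 [ 0.5476 -0.2202  0.0704] [ 545.6 -220.3   15.5   29.5   67.8] pca 152.6
scene k2 234 [ 0.5148 -0.2936  0.0702] [ 513.4 -293.6   15.4   30.8   64.5] pca 151.6
scene k3 198 [ 0.5322 -0.3822  0.072 ] [ 530.  -382.9   30.2   14.1   18. ] pca 17.9
scene sel 421 [ 0.6008 -0.0064  0.1257] [598.7  -5.8  17.2  41.9  26.8] pca 113.6
```

The selector is up at service: its top is at the same height as before and the bar is at 113.6°. Next, key 1 at (0.545,-0.2215).

```bash
python3 -m creep '[[[0,0,0,0,0,0,-0.181],[0,0,0,0,0,0,-0.181],[0,0,0,0,0,0,-0.181],[0,0,0,0,0,0,-0.181],[0,0,0,0,0,0,0]]]'
python3 go.py .545 -.2215 .061 153.5
```

```text
clock: 10.68
position: [0.5984, -0.0069, 0.408]
tool_rot: [3.141, -0.001, 2.679]
force: [0.3, -1.4, 0.2]
grip_width: 0.043
finger_force: 0.0
t 10.68 grasp [ 0.5982 -0.0068  0.253 ] rpy [ 1.7999e+02 -8.0000e-02  1.5348e+02] F [ 0.3 -1.4  0.2] M [-0.01 -0.03  0.01] w 0.043 ff 0.0 q7 0.61
turn [ 0.0002 -0.0014 -0.0003] then cm (tool axes at target yaw) [ -4.8  -21.59  19.2 ]
```

```bash
python3 -m creep '[[[0,-0.8,-3.6,1,0,0,0],[0,-0.8,-3.6,1,0,0,0],[0,-0.8,-3.6,1,0,0,0],[0,-0.8,-3.6,1,0,0,0],[0,-0.8,-3.6,2,0,0,0],[0,-0.8,-3.6,2,0,0,0],[0,0,0,0,0,0,0]]]'
python3 go.py .545 -.2215 .061 153.5
```

```text
clock: 11.55
position: [0.5438, -0.2243, 0.3268]
tool_rot: [-3.14, -0.003, 2.671]
force: [-0.5, 0.5, 0.3]
grip_width: 0.0429
finger_force: 0.0
t 11.55 grasp [ 0.5433 -0.2243  0.1718] rpy [-1.7992e+02 -1.7000e-01  1.5303e+02] F [-0.5  0.5  0.3] M [ 0.04  0.   -0.01] w 0.0429 ff 0.0 q7 0.92
turn [-0.0014 -0.0029 -0.0083] then cm (tool axes at target yaw) [ 0.02  0.3  11.08]
```

```bash
python3 -m creep '[[[0,0,0,2.5,0,0,0],[0,0,0,2.5,0,0,0],[0,0,0,1.5,0,0,0],[0,0,0,0,0,0,0]]]'
python3 go.py .545 -.2215 .061 153.5
```

```text
clock: 12.05
position: [0.5452, -0.2209, 0.2632]
tool_rot: [3.142, -0.001, 2.679]
force: [-0.9, -0.3, -0.3]
grip_width: 0.0425
finger_force: 0.0
t 12.05 grasp [ 0.545  -0.2208  0.1082] rpy [ 1.7999e+02 -7.0000e-02  1.5349e+02] F [-0.9 -0.3 -0.3] M [ 0.04  0.04 -0.03] w 0.0425 ff 0.0 q7 0.85
turn [ 0.0001 -0.0012 -0.0002] then cm (tool axes at target yaw) [-0.01 -0.06  4.72]
```

```bash
python3 -m creep '[[[0,0,-0.06,2,0,0,0],[0,0,0,1.7,0,0,0],[0,0,0,1,0,0,0],[0,0,0,0,0,0,0],[-1,0,0,0,0,0,0],[-1,0,0,0,0,0,0],[-1,0,0,0,0,0,0],[-1,0,0,0,0,0,0],[-1,0,0,0,0,0,0]]]' 60
python3 go.py
python3 -m creep '[[[-1,0,0,-1,0,0,0],[-1,0,0,-2,0,0,0],[-1,0,0,-3,0,0,0],[-1,0,0,-3,0,0,0],[-1,0,0,-3,0,0,0],[-1,0,0,-3,0,0,0],[-1,0,0,-1,0,0,0],[-1,0,0,0,0,0,0],[-1,0,0,0,0,0,0]]]'
python3 go.py .6122 .1643 .215 115.2
```

```text
clock: 13.18
position: [0.545, -0.222, 0.2171]
tool_rot: [3.142, 0.001, 2.68]
force: [0.5, 0.5, 5.9]
grip_width: 0.0131
finger_force: 61.9
t 13.18 grasp [ 0.5451 -0.2221  0.0621] rpy [1.8000e+02 4.0000e-02 1.5354e+02] F [0.5 0.5 5.9] M [ 0.04  0.07 -0.02] w 0.0131 ff 61.9 q7 0.81
clock: 14.3
position: [0.5446, -0.222, 0.3758]
tool_rot: [-3.141, -0.001, 2.68]
force: [-0.4, 0.2, -2.1]
grip_width: 0.013
finger_force: 60.9
t 14.3 grasp [ 0.5444 -0.222   0.2208] rpy [-1.7999e+02 -8.0000e-02  1.5354e+02] F [-0.4  0.2 -2.1] M [ 0.03  0.03 -0.03] w 0.013 ff 60.9 q7 0.96
turn [-6.000e-04 -1.200e-03  6.691e-01] then cm (tool axes at target yaw) [32.08 22.57  0.58]
```

```bash
python3 -m creep '[[[-1,0,0,0,0,0,0.167],[-1,0,0,0,0,0,0.167],[-1,0,0,0,0,0,0.167],[-1,0,0,0,0,0,0.167],[-1,2,1.4,0,0,0,0],[-1,3.5,2.5,0,0,0,0],[-1,4,2.8,0,0,0,0],[-1,4,2.8,0,0,0,0],[-1,4,2.8,0,0,0,0],[-1,4,2.8,0,0,0,0]]]'
python3 -m creep '[[[-1,4,2.8,0,0,0,0],[-1,4,2.8,0,0,0,0],[-1,2.6,1.9,0,0,0,0],[-1,0,0,0,0,0,0],[-1,0,0,0,0,0,0]]]'
python3 go.py .6122 .1643 .190 115.2
```

```text
clock: 15.55
position: [0.5896, 0.0384, 0.3757]
tool_rot: [-3.14, -0.001, 2.012]
force: [1.5, -0.8, -1.4]
grip_width: 0.0129
finger_force: 60.9
clock: 16.18
position: [0.6121, 0.1642, 0.3758]
tool_rot: [-3.14, 0.0, 2.012]
force: [-0.4, -0.8, -0.6]
grip_width: 0.0128
finger_force: 60.9
t 16.18 grasp [0.6119 0.1641 0.2208] rpy [-1.7991e+02  1.0000e-02  1.1526e+02] F [-0.4 -0.8 -0.6] M [ 0.01 -0.04 -0.04] w 0.0128 ff 60.9 q7 -0.27
turn [-0.0016  0.0001  0.001 ] then cm (tool axes at target yaw) [0.01 0.01 3.08]
```

```bash
python3 -m creep '[[[-1,0,0,1.2,0,0,0],[-1,0,0,1.2,0,0,0],[-1,0,0,0.3,0,0,0],[-1,0,0,0.3,0,0,0],[-1,0,0,0.3,0,0,0],[-1,0,0,0.3,0,0,0],[-1,0,0,0,0,0,0]]]'
python3 go.py .6122 .1643 .1674 115.2
python3 - <<'E'
from h import *
a=grab('scene')['image'][140:280,360:510];b=grab('top')['image'][120:220,110:217]
f=lambda x:cv2.resize(x,(390,365),interpolation=cv2.INTER_CUBIC)
cv2.imwrite('pics/try1.png',np.hstack([f(a),f(b)]))
E
```

```text
clock: 17.05
position: [0.6122, 0.1648, 0.3406]
tool_rot: [-3.141, -0.0, 2.012]
force: [0.6, -0.5, -1.6]
grip_width: 0.0129
finger_force: 60.9
t 17.05 grasp [0.6122 0.1648 0.1856] rpy [-179.99   -0.    115.27] F [ 0.6 -0.5 -1.6] M [-0.06  0.02  0.07] w 0.0129 ff 60.9 q7 -0.29
turn [-0.0002 -0.0001  0.0012] then cm (tool axes at target yaw) [-0.04 -0.02  1.82]
```

View pics/try1.png

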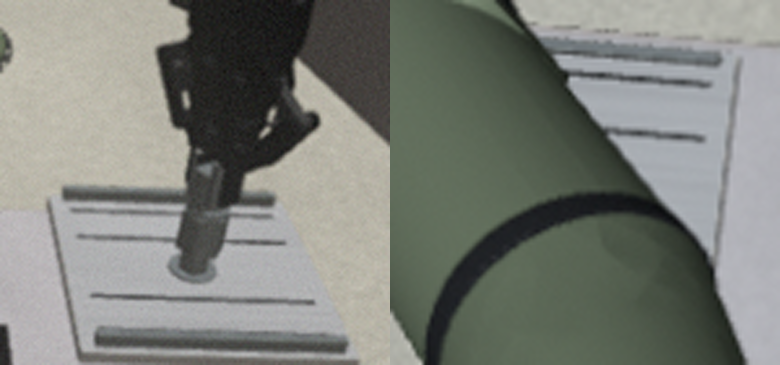

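The scene crop shows the key just over the nut, with its socket at (202,245) and the washer at (193,268). The key may sit slightly too far right (+y), so I'll check with the depth data.

Run:
```python
from h import *
P=np.vstack([cloud(grab('scene')).reshape(-1,3) for _ in range(4)])
P=P[np.hypot(P[:,0]-.612,P[:,1]-.164)<.04]
def s(lo,hi,nm):
    Q=P[(P[:,2]>lo)&(P[:,2]<hi)]; print(nm,len(Q),'y',np.round(np.percentile(Q[:,1],[1,50,99]),4),'mid',round(Q[:,1].min()/2+Q[:,1].max()/2,4),'xmax',np.round(np.percentile(Q[:,0],[98]),4))
for z in np.arange(.108,.2,.006): 
    try: s(z,z+.006,round(z,3))
    except Exception as e: print(z,e)
```

```text
0.108 1307 y [0.1262 0.156  0.2011] mid 0.164 xmax [0.6472]
0.114 120 y [0.1549 0.1613 0.1726] mid 0.1638 xmax [0.6224]
0.12 84 y [0.1561 0.1623 0.172 ] mid 0.164 xmax [0.6235]
0.126 115 y [0.1492 0.1602 0.1829] mid 0.1664 xmax [0.6288]
0.132 192 y [0.1503 0.1603 0.1817] mid 0.1672 xmax [0.6284]
0.138 194 y [0.1498 0.1609 0.1827] mid 0.1663 xmax [0.6293]
0.144 202 y [0.15   0.1593 0.1835] mid 0.1668 xmax [0.629]
0.15 201 y [0.1499 0.1607 0.1817] mid 0.1658 xmax [0.6286]
0.156 252 y [0.1499 0.1607 0.1834] mid 0.1668 xmax [0.6287]
0.162 197 y [0.1519 0.163  0.1786] mid 0.1653 xmax [0.6279]
0.168 145 y [0.1512 0.1576 0.1785] mid 0.1646 xmax [0.6284]
0.174 210 y [0.1514 0.1585 0.1804] mid 0.1661 xmax [0.6319]
0.18 247 y [0.1512 0.1596 0.1807] mid 0.1662 xmax [0.6338]
0.186 275 y [0.1512 0.1615 0.1816] mid 0.1668 xmax [0.6343]
0.192 360 y [0.1519 0.161  0.1815] mid 0.1666 xmax [0.6341]
0.198 249 y [0.1512 0.1624 0.1798] mid 0.1662 xmax [0.6341]
```

```bash
python3 -m creep '[[[-1,-0.16,-0.24,0,0,0,0],[-1,0,0,0,0,0,0],[-1,0,0,0.2,0,0,0],[-1,0,0,0.2,0,0,0],[-1,0,0,0.2,0,0,0],[-1,0,0,0,0,0,0]]]'
python3 go.py .6122 .1643 .1674 115.2
python3 - <<'E'
from h import *
from numpy import *
P=np.vstack([cloud(grab('scene')).reshape(-1,3) for _ in range(4)])
P=P[np.hypot(P[:,0]-.612,P[:,1]-.164)<.04]
for lo,hi in((.112,.12),(.128,.155)):
    Q=P[(P[:,2]>lo)&(P[:,2]<hi)]; 
    print(len(Q),percentile(Q[:,1],[0,3,97,100]).round(4))
    # face shape: near-surface x as function of y
    for y in arange(.148,.184,.002):
        q=Q[abs(Q[:,1]-y)<.001]
        if len(q)>3: print(round(y,3),round(median(q[:,0])*1000,1),end=' | ')
    print()
E
```

```text
clock: 18.1
position: [0.6109, 0.1627, 0.3376]
tool_rot: [3.139, 0.001, 2.011]
force: [-11.7, -5.7, 41.0]
grip_width: 0.0135
finger_force: 67.3
t 18.1 grasp [0.6113 0.1627 0.1826] rpy [1.7987e+02 7.0000e-02 1.1525e+02] F [-11.7  -5.7  41. ] M [-1.44  3.01  0.02] w 0.0135 ff 67.3 q7 -0.3
turn [0.0023 0.0013 0.0009] then cm (tool axes at target yaw) [0.09 0.19 1.52]
156 [0.1543 0.1551 0.1723 0.1732]
0.156 613.9 | 0.158 616.9 | 0.16 619.3 | 0.162 621.6 | 0.164 621.3 | 0.166 621.6 | 0.168 621.3 | 0.17 620.8 | 0.172 620.3 | 
879 [0.1464 0.1479 0.1782 0.1819]
0.148 611.3 | 0.15 613.7 | 0.152 618.0 | 0.154 622.2 | 0.156 624.6 | 0.158 624.9 | 0.16 625.1 | 0.162 626.0 | 0.164 625.9 | 0.166 626.1 | 0.168 626.3 | 0.17 626.3 | 0.172 626.0 | 0.174 624.1 | 0.176 621.0 | 0.178 618.1 | 0.18 615.3 | 0.182 612.4 |
```

```bash
python3 -m creep '[[[-1,0,0,-0.5,0,0,0],[-1,0,0,0,0,0,0]]]'
python3 - <<'E'
from h import *
from numpy import *
P=np.vstack([cloud(grab('scene')).reshape(-1,3) for _ in range(12)])
P=P[np.hypot(P[:,0]-.612,P[:,1]-.164)<.04]
def fit(Q,lo,hi):
    q=Q[(Q[:,1]>lo)&(Q[:,1]<hi)]
    for _ in range(3):
        c=polyfit(q[:,1],q[:,0],1); r=q[:,0]-polyval(c,q[:,1]); q=q[abs(r)<2.5*r.std()]
    return round(degrees(arctan(-c[0])),1),len(q),round(r.std()*1000,2)
N=P[(P[:,2]>.1125)&(P[:,2]<.1225)];K=P[(P[:,2]>.133)&(P[:,2]<.158)]
print('nut',[fit(N,a,b) for a,b in((.163,.171),(.162,.172),(.164,.173),(.155,.160),(.155,.161))])
print('key',[fit(K,a,b) for a,b in((.158,.170),(.157,.172),(.148,.154),(.175,.181))])
print('nut y',percentile(N[:,1],[0,1,99,100]).round(4),'key y',percentile(K[:,1],[0,1,99,100]).round(4))
for Q in(N,K):
    for y in arange(.146,.184,.0015):
        q=Q[abs(Q[:,1]-y)<.00075]
        if len(q)>5: print(round(y*1000,1),round(median(q[:,0])*1000,1),end=' | ')
    print()
E
python3 go.py
```

```text
clock: 18.55
position: [0.6108, 0.1623, 0.3398]
tool_rot: [3.141, 0.0, 2.012]
force: [-0.4, -0.1, -2.1]
grip_width: 0.0129
finger_force: 60.9
nut [(np.float64(10.2), 189, np.float64(1.02)), (np.float64(7.0), 247, np.float64(1.07)), (np.float64(10.5), 206, np.float64(1.0)), (np.float64(-47.9), 188, np.float64(1.7)), (np.float64(-49.3), 224, np.float64(1.65))]
key [(np.float64(-4.9), 885, np.float64(1.07)), (np.float64(-4.4), 1066, np.float64(1.03)), (np.float64(-62.5), 766, np.float64(1.87)), (np.float64(54.6), 134, np.float64(0.33))]
nut y [0.1539 0.1551 0.1732 0.174 ] key y [0.1464 0.1472 0.1804 0.1815]
155.0 613.7 | 156.5 614.4 | 158.0 616.4 | 159.5 618.4 | 161.0 619.8 | 162.5 621.3 | 164.0 621.8 | 165.5 621.6 | 167.0 621.6 | 168.5 620.9 | 170.0 620.6 | 171.5 620.7 | 173.0 619.3 | 
146.0 611.1 | 147.5 610.1 | 149.0 612.4 | 150.5 615.3 | 152.0 618.4 | 153.5 621.0 | 155.0 623.9 | 156.5 624.6 | 158.0 624.5 | 159.5 625.2 | 161.0 625.2 | 162.5 625.4 | 164.0 625.5 | 165.5 625.5 | 167.0 625.6 | 168.5 625.8 | 170.0 625.9 | 171.5 625.7 | 173.0 624.2 | 174.5 622.5 | 176.0 619.9 | 177.5 617.8 | 179.0 615.7 | 180.5 613.8 | 
t 19.15 grasp [0.6107 0.1623 0.1846] rpy [-179.99   -0.    115.27] F [-0.2  0.3 -1.4] M [ 0.09 -0.11 -0.03] w 0.0131 ff 61.0 q7 -0.29
```

```bash
python3 -m creep '[[[-1,0,0,0,0,0,-0.157],[-1,0,0,0,0,0,-0.157],[-1,0,0,0,0,0,0],[-1,0,0,0.25,0,0,0],[-1,0,0,0.15,0,0,0],[-1,0,0,0,0,0,0]]]'
python3 go.py
python3 -m creep '[[[-1,0,0,0.1,0,0,0.06],[-1,0,0,0,0,0,0.06],[-1,0,0,0,0,0,-0.06],[-1,0,0,0,0,0,-0.06],[-1,0,0,0,0,0,0]]]'
python3 go.py
python3 -m creep '[[[-1,0,0,0,0,0,-0.06],[-1,0,0,0,0,0,-0.06],[-1,0,0,0,0,0,-0.04],[-1,0,0,0,0,0,0]]]'
python3 go.py
```

```text
clock: 19.9
position: [0.6108, 0.1627, 0.3377]
tool_rot: [3.14, 0.001, 2.322]
force: [-7.1, -2.8, 27.7]
grip_width: 0.0131
finger_force: 65.2
t 19.9 grasp [0.6112 0.1627 0.1827] rpy [1.7992e+02 8.0000e-02 1.3306e+02] F [-7.1 -2.8 27.7] M [-0.7   1.87 -0.01] w 0.0131 ff 65.2 q7 -0.03
clock: 20.52
position: [0.6113, 0.163, 0.3376]
tool_rot: [3.138, 0.002, 2.323]
force: [-5.0, -2.6, 36.1]
grip_width: 0.0129
finger_force: 66.5
t 20.52 grasp [0.612  0.1631 0.1826] rpy [1.7979e+02 1.3000e-01 1.3311e+02] F [-5.  -2.6 36.1] M [-0.62  1.41 -0.01] w 0.0129 ff 66.5 q7 -0.03
clock: 21.02
position: [0.6115, 0.1631, 0.3377]
tool_rot: [3.138, 0.003, 2.483]
force: [-3.0, -1.5, 34.3]
grip_width: 0.0129
finger_force: 66.2
t 21.02 grasp [0.6123 0.1633 0.1827] rpy [1.7977e+02 1.7000e-01 1.4225e+02] F [-3.  -1.5 34.3] M [-0.29  0.84 -0.06] w 0.0129 ff 66.2 q7 0.11
```

Key 1 stops solidly with its underside at nut-top height through all the yaws that matter, so it doesn't fit. I'm taking it back to its place.

```bash
python3 -m creep '[[[-1,0,0,-1.5,0,0,0],[-1,0,0,-2,0,0,0],[-1,0,0,-1,0,0,-0.1],[-1,0,0,0,0,0,-0.096],[-1,0,0,0,0,0,0]]]'
python3 go.py .545 -.2215 .225 153.5
```

```text
clock: 21.65
position: [0.6108, 0.1622, 0.3803]
tool_rot: [3.141, 0.0, 2.68]
force: [0.0, -0.9, -1.6]
grip_width: 0.0127
finger_force: 60.9
t 21.65 grasp [0.6108 0.1622 0.2253] rpy [179.99   0.   153.56] F [ 0.  -0.9 -1.6] M [ 0.02 -0.02  0.01] w 0.0127 ff 60.9 q7 0.32
turn [0.0002 0.0001 0.0011] then cm (tool axes at target yaw) [-1.124e+01 -3.727e+01  3.000e-02]
```

```bash
python3 -m creep '[[[-1,-0.5,-1.7,0,0,0,0],[-1,-1.1,-3.65,0,0,0,0],[-1,-1.1,-3.65,0,0,0,0],[-1,-1.1,-3.65,0,0,0,0],[-1,-1.1,-3.65,0,0,0,0],[-1,-1.1,-3.65,0,0,0,0],[-1,-1.1,-3.65,0,0,0,0],[-1,-1.1,-3.65,0,0,0,0],[-1,-1.1,-3.65,0,0,0,0],[-1,-1.1,-3.65,0,0,0,0],[-1,-0.84,-2.72,1,0,0,0]]]'
python3 -m creep '[[[-1,0,0,3,0,0,0],[-1,0,0,4,0,0,0],[-1,0,0,4,0,0,0],[-1,0,0,2,0,0,0],[-1,0,0,1,0,0,0],[-1,0,0,0,0,0,0],[-1,0,0,0,0,0,0]]]'
python3 go.py .545 -.2215 .062 153.5
```

```text
clock: 23.02
position: [0.545, -0.2242, 0.3701]
tool_rot: [-3.141, 0.001, 2.677]
force: [0.9, -0.3, -1.7]
grip_width: 0.0129
finger_force: 60.9
clock: 23.9
position: [0.5464, -0.2217, 0.2308]
tool_rot: [3.142, 0.001, 2.681]
force: [0.9, -0.8, -1.4]
grip_width: 0.0127
finger_force: 60.9
t 23.9 grasp [ 0.5466 -0.2218  0.0758] rpy [1.8000e+02 8.0000e-02 1.5363e+02] F [ 0.9 -0.8 -1.4] M [ 0.03 -0.02  0.05] w 0.0127 ff 60.9 q7 0.81
turn [0.0001 0.0015 0.0022] then cm (tool axes at target yaw) [ 0.13 -0.04  1.38]
```

Lower until contact, release and rise.

```bash
python3 -m creep '[[[-1,0,0,0.6,0,0,0],[-1,0,0,0.5,0,0,0],[-1,0,0,0.2,0,0,0],[-1,0,0,0.1,0,0,0],[-1,0,0,0,0,0,0]]]'
python3 go.py
```

```text
clock: 24.52
position: [0.5462, -0.2215, 0.2168]
tool_rot: [-3.141, 0.001, 2.682]
force: [-7.3, 0.1, 22.5]
grip_width: 0.0131
finger_force: 64.7
t 24.52 grasp [ 0.5463 -0.2216  0.0618] rpy [-1.7996e+02  4.0000e-02  1.5365e+02] F [-7.3  0.1 22.5] M [ 0.24  1.9  -0.04] w 0.0131 ff 64.7 q7 0.8
```

```bash
python3 -m creep '[[[-1,0,0,-0.3,0,0,0],[0,0,0,0,0,0,0],[0,0,0,0,0,0,0],[0,0,0,0,0,0,0],[0,0,0,-2,0,0,0],[0,0,0,-3,0,0,0],[0,0,0,-1,0,0,0],[0,0,0,0,0,0,0]]]'
python3 go.py .512 -.2955 .12 154
python3 - <<'E'
from h import *
f=grab('scene');cv2.imwrite('pics/back1.png',cv2.resize(f['image'][190:310,90:290],None,fx=3,fy=3,interpolation=2))
E
```

```text
clock: 25.52
position: [0.5461, -0.2217, 0.2796]
tool_rot: [-3.141, 0.001, 2.681]
force: [-0.2, 0.8, -0.5]
grip_width: 0.0428
finger_force: 0.0
t 25.52 grasp [ 0.5463 -0.2218  0.1246] rpy [-1.7999e+02  8.0000e-02  1.5364e+02] F [-0.2  0.8 -0.5] M [-0.02 -0.01 -0.04] w 0.0428 ff 0.0 q7 0.86
turn [-0.0002  0.0014 -0.0063] then cm (tool axes at target yaw) [-0.17 -8.13  0.46]
```

View pics/back1.png

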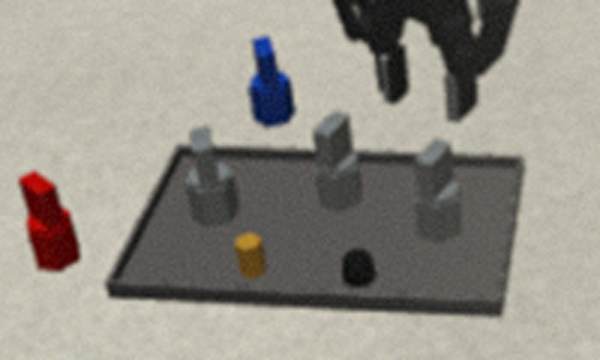

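Key 1 stands upright again at (438,190), and the bystanders are untouched. On to key 2 at (338,160).

```bash
python3 -m creep '[[[0,0,-2.5,0,0,0,-0.006],[0,-0.1,-3,0,0,0,0],[0,-0.07,-2.63,0,0,0,0],[0,0,0,0,0,0,0],[0,0,0,1.5,0,0,0],[0,0,0,1.5,0,0,0],[0,0,0,0,0,0,0]]]'
python3 go.py .512 -.2953 .061 154
```

```text
clock: 26.45
position: [0.5117, -0.2944, 0.247]
tool_rot: [3.141, -0.003, 2.689]
force: [0.7, -0.3, 0.2]
grip_width: 0.0428
finger_force: 0.0
t 26.45 grasp [ 0.5114 -0.2942  0.092 ] rpy [ 1.7997e+02 -1.5000e-01  1.5407e+02] F [ 0.7 -0.3  0.2] M [-0.01  0.   -0.03] w 0.0428 ff 0.0 q7 0.97
turn [ 0.0005 -0.0025  0.0013] then cm (tool axes at target yaw) [-0.06 -0.06  3.1 ]
```

```bash
python3 -m creep '[[[0,-0.06,-0.06,1.5,0,0,0],[0,0,0,1.6,0,0,0],[0,0,0,0,0,0,0],[-1,0,0,0,0,0,0],[-1,0,0,0,0,0,0],[-1,0,0,0,0,0,0],[-1,0,0,0,0,0,0],[-1,0,0,0,0,0,0]]]' 60
python3 go.py
python3 -m creep '[[[-1,0,0,-1,0,0,0],[-1,0,0,-2,0,0,0],[-1,0,0,-3,0,0,0],[-1,0,0,-3,0,0,0],[-1,0,0,-3,0,0,0],[-1,0,0,-3,0,0,0],[-1,0,0,-1.4,0,0,0.128],[-1,0,0,0,0,0,0.128],[-1,0,0,0,0,0,0.128],[-1,0,0,0,0,0,0]]]'
python3 go.py .6115 .163 .22 132
```

```text
clock: 27.45
position: [0.5122, -0.2961, 0.218]
tool_rot: [3.142, 0.001, 2.688]
force: [-0.6, 1.0, 5.6]
grip_width: 0.0131
finger_force: 61.6
t 27.45 grasp [ 0.5123 -0.2962  0.063 ] rpy [1.80e+02 4.00e-02 1.54e+02] F [-0.6  1.   5.6] M [ 0.15 -0.03 -0.01] w 0.0131 ff 61.6 q7 0.94
clock: 28.7
position: [0.512, -0.2958, 0.3829]
tool_rot: [-3.142, 0.001, 2.305]
force: [-0.1, 0.1, -2.7]
grip_width: 0.0128
finger_force: 60.7
t 28.7 grasp [ 0.5121 -0.2959  0.2279] rpy [-1.8000e+02  6.0000e-02  1.3205e+02] F [-0.1  0.1 -2.7] M [-0.05  0.04  0.  ] w 0.0128 ff 60.7 q7 0.76
turn [-0.0001  0.001   0.0009] then cm (tool axes at target yaw) [27.44 38.09  0.79]
```

```bash
python3 -m creep '[[[-1,1.2,1.7,0,0,0,0],[-1,2.4,3.33,0,0,0,0],[-1,2.4,3.33,0,0,0,0],[-1,2.4,3.33,0,0,0,0],[-1,2.4,3.33,0,0,0,0],[-1,2.4,3.33,0,0,0,0],[-1,2.4,3.33,0,0,0,0],[-1,2.4,3.33,0,0,0,0],[-1,2.4,3.33,0,0,0,0],[-1,2.4,3.33,0,0,0,0],[-1,2.4,3.33,0,0,0,0],[-1,2.24,3.09,0,0,0,0]]]'
python3 -m creep '[[[-1,0,0,1,0,0,0],[-1,0,0,1.5,0,0,0],[-1,0,0,1,0,0,0],[-1,0,0,0,0,0,0],[-1,0,0,0,0,0,0]]]'
cat > chk.py <<'E'
from h import *
from numpy import *
P=np.vstack([cloud(grab('scene')).reshape(-1,3) for _ in range(6)])
P=P[np.hypot(P[:,0]-.612,P[:,1]-.164)<.03]
N=P[(P[:,2]>.1125)&(P[:,2]<.1225)];K=P[(P[:,2]>.136)&(P[:,2]<.158)]
for nm,Q,ap in(('nut',N,10),('key',K,15)):
    if len(Q)<20: print(nm,len(Q));continue
    x=percentile(Q[:,0],97)
    print(nm,'y',percentile(Q[:,1],[1,99]).round(4),'mid',percentile(Q[:,1],[1,99]).mean().round(4))
    for y in arange(.144,.186,.002):
        q=Q[abs(Q[:,1]-y)<.001]
        if len(q)>5: print(round(y*1000),round(median(q[:,0])*1000,1),end=' | ')
    print()
E
python3 chk.py; python3 go.py .6115 .163 .1855 132
```

```text
clock: 30.2
position: [0.6112, 0.165, 0.3821]
tool_rot: [3.141, -0.001, 2.308]
force: [0.6, -1.6, -0.7]
grip_width: 0.0127
finger_force: 60.6
clock: 30.82
position: [0.6117, 0.1623, 0.347]
tool_rot: [3.141, 0.0, 2.303]
force: [-0.7, 0.0, -2.6]
grip_width: 0.013
finger_force: 60.6
nut y [0.1547 0.1729] mid 0.1638
156.0 613.6 | 158.0 616.5 | 160.0 618.7 | 162.0 621.1 | 164.0 621.8 | 166.0 621.4 | 168.0 621.1 | 170.0 620.7 | 172.0 620.1 | 
key y [0.148  0.1763] mid 0.1621
148.0 615.3 | 150.0 616.0 | 152.0 618.0 | 154.0 620.5 | 156.0 622.7 | 158.0 624.9 | 160.0 626.4 | 162.0 626.8 | 164.0 626.2 | 166.0 625.9 | 168.0 625.6 | 170.0 625.1 | 172.0 624.4 | 174.0 624.6 | 176.0 623.2 | 
t 31.12 grasp [0.6117 0.1626 0.1919] rpy [1.7998e+02 1.0000e-02 1.3199e+02] F [-0.4  0.1 -1.4] M [-0.01  0.04 -0.03] w 0.0126 ff 60.6 q7 -0.04
turn [ 0.0003  0.0002 -0.0001] then cm (tool axes at target yaw) [0.03 0.02 0.64]
```

```bash
python3 -m creep '[[[-1,0.11,0.1,0.3,0,0,0],[-1,0,0,0.3,0,0,0],[-1,0,0,0.2,0,0,0],[-1,0,0,0.2,0,0,0],[-1,0,0,0.2,0,0,0],[-1,0,0,0.1,0,0,0],[-1,0,0,0,0,0,0]]]'
python3 go.py
```

```text
clock: 32.0
position: [0.6119, 0.1644, 0.3373]
tool_rot: [3.139, 0.003, 2.303]
force: [-12.4, -7.8, 49.5]
grip_width: 0.0131
finger_force: 68.6
t 32.0 grasp [0.6125 0.1643 0.1823] rpy [1.7987e+02 1.6000e-01 1.3196e+02] F [-12.4  -7.8  49.5] M [-2.13  3.32 -0.04] w 0.0131 ff 68.6 q7 -0.06
```

```bash
python3 -m creep '[[[-1,-0.05,-0.1,-0.3,0,0,0],[-1,0,0,0,0,0,0.08],[-1,0,0,0,0,0,0.08],[-1,0,0,0,0,0,0]]]'
python3 go.py
python3 -m creep '[[[-1,0,0,0,0,0,-0.1],[-1,0,0,0,0,0,-0.1],[-1,0,0,0,0,0,-0.1],[-1,0,0,0,0,0,0]]]'
python3 go.py
```

```text
clock: 32.5
position: [0.6115, 0.1635, 0.3377]
tool_rot: [3.14, 0.001, 2.143]
force: [0.7, 0.0, 10.4]
grip_width: 0.0131
finger_force: 62.5
t 32.5 grasp [0.6118 0.1636 0.1827] rpy [1.7988e+02 3.0000e-02 1.2276e+02] F [ 0.7  0.  10.4] M [0.02 0.01 0.1 ] w 0.0131 ff 62.5 q7 -0.19
clock: 33.0
position: [0.6116, 0.1635, 0.3378]
tool_rot: [3.139, 0.001, 2.445]
force: [0.4, 0.1, 11.6]
grip_width: 0.013
finger_force: 62.8
t 33.0 grasp [0.612  0.1638 0.1828] rpy [1.7986e+02 4.0000e-02 1.4010e+02] F [ 0.4  0.1 11.6] M [ 0.28  0.   -0.08] w 0.013 ff 62.8 q7 0.07
```

Key 2 doesn't drop either, though it is centred and was turned through the nut's whole angle range. I'm putting it back at (0.5123,-0.2962).

```bash
python3 -m creep '[[[-1,0,0,-1.5,0,0,0],[-1,0,0,-2,0,0,0],[-1,0,0,-1,0,0,-0.122],[-1,0,0,0,0,0,-0.122],[-1,0,0,0,0,0,0]]]'
python3 go.py .5123 -.2962 .225 154
```

```text
clock: 33.62
position: [0.6112, 0.1629, 0.3826]
tool_rot: [3.141, 0.0, 2.687]
force: [-1.1, -0.2, -1.9]
grip_width: 0.0131
finger_force: 60.7
t 33.62 grasp [0.6113 0.163  0.2276] rpy [1.7998e+02 2.0000e-02 1.5395e+02] F [-1.1 -0.2 -1.9] M [-0.01  0.05 -0.06] w 0.0131 ff 60.7 q7 0.32
turn [ 0.0004  0.0003 -0.0009] then cm (tool axes at target yaw) [-11.24 -45.6    0.26]
```

```bash
python3 -m creep '[[[-1,-0.5,-2,0,0,0,0],[-1,-0.98,-3.98,0,0,0,0],[-1,-0.98,-3.98,0,0,0,0],[-1,-0.98,-3.98,0,0,0,0],[-1,-0.98,-3.98,0,0,0,0],[-1,-0.98,-3.98,0,0,0,0],[-1,-0.98,-3.98,0,0,0,0],[-1,-0.98,-3.98,0,0,0,0],[-1,-0.98,-3.98,0,0,0,0],[-1,-0.98,-3.98,0,0,0,0],[-1,-0.98,-3.98,0,0,0,0],[-1,-0.94,-3.8,0,0,0,0]]]'
python3 -m creep '[[[-1,0,0,3,0,0,0],[-1,0,0,4,0,0,0],[-1,0,0,4,0,0,0],[-1,0,0,3,0,0,0],[-1,0,0,1.2,0,0,0],[-1,0,0,0,0,0,0],[-1,0,0,0,0,0,0]]]'
python3 go.py .5123 -.2962 .0625 154
```

```text
clock: 35.12
position: [0.5118, -0.2974, 0.3822]
tool_rot: [-3.141, 0.0, 2.684]
force: [1.0, -0.3, -0.4]
grip_width: 0.013
finger_force: 60.7
clock: 36.0
position: [0.5127, -0.2962, 0.231]
tool_rot: [-3.141, 0.002, 2.687]
force: [0.8, 0.4, -0.8]
grip_width: 0.0131
finger_force: 60.7
t 36.0 grasp [ 0.5129 -0.2963  0.076 ] rpy [-1.7999e+02  9.0000e-02  1.5394e+02] F [ 0.8  0.4 -0.8] M [ 0.03 -0.01  0.01] w 0.0131 ff 60.7 q7 0.94
turn [-0.0001  0.0016 -0.001 ] then cm (tool axes at target yaw) [ 0.03 -0.02  1.35]
```

```bash
python3 -m creep '[[[-1,0,0,0.6,0,0,0],[-1,0,0,0.5,0,0,0],[-1,0,0,0.15,0,0,0],[-1,0,0,0,0,0,0]]]'
python3 go.py
```

```text
clock: 36.5
position: [0.5124, -0.2961, 0.2179]
tool_rot: [-3.141, 0.001, 2.688]
force: [-3.1, 0.1, 13.9]
grip_width: 0.0129
finger_force: 63.2
t 36.5 grasp [ 0.5125 -0.2962  0.0629] rpy [-1.7996e+02  3.0000e-02  1.5398e+02] F [-3.1  0.1 13.9] M [0.12 1.   0.  ] w 0.0129 ff 63.2 q7 0.93
```

```bash
python3 -m creep '[[[-1,0,0,-0.15,0,0,0],[0,0,0,0,0,0,0],[0,0,0,0,0,0,0],[0,0,0,0,0,0,0],[0,0,0,-2,0,0,0],[0,0,0,-3,0,0,0],[0,0,0,-2,0,0,0],[0,0,0,-1,0,0,0.169],[0,0,0,0,0,0,0.169],[0,0,0,0,0,0,0.169],[0,0,0,0,0,0,0.169],[0,0,0,0,0,0,0.169]]]'
python3 -m creep '[[[0,0,0,0,0,0,0.169],[0,0,0,0,0,0,0.169],[0,0,0,0,0,0,0.169],[0,0,0,0,0,0,0.169],[0,0,0,0,0,0,0.169],[0,0,0,0,0,0,0.169],[0,0,0,0,0,0,0.169],[0,0,0,0,0,0,0.169],[0,0,0,0,0,0,0.169],[0,0,0,0,0,0,0]]]'
python3 go.py .530 -.385 .061 18.5
python3 - <<'E'
from h import *
for n in('top','scene'):
    P=np.vstack([cloud(grab(n)).reshape(-1,3) for _ in range(3)])
    for nm,c,lo,hi in(('k1',(.545,-.2205),.062,.08),('k2',(.5125,-.294),.062,.08),('k3',(.5305,-.384),.062,.08)):
        Q=P[(np.hypot(P[:,0]-c[0],P[:,1]-c[1])<.028)&(P[:,2]>lo)&(P[:,2]<hi)]
        if len(Q)<10: print(n,nm,len(Q));continue
        r=cv2.minAreaRect((Q[:,:2]*1000).astype(np.float32));print(n,nm,len(Q),Q.mean(0).round(4),np.round(r[0]+r[1]+(r[2],),1))
E
```

```text
clock: 38.0
position: [0.5123, -0.296, 0.2995]
tool_rot: [3.141, 0.0, 1.837]
force: [0.1, 0.8, 0.9]
grip_width: 0.0425
finger_force: 0.0
clock: 39.25
position: [0.5125, -0.2957, 0.2994]
tool_rot: [3.141, -0.0, 0.323]
force: [0.9, -0.3, -0.2]
grip_width: 0.043
finger_force: 0.0
t 39.25 grasp [ 0.5125 -0.2957  0.1444] rpy [ 1.7999e+02 -3.0000e-02  1.8510e+01] F [ 0.9 -0.3 -0.2] M [ 0.01 -0.01 -0.06] w 0.043 ff 0.0 q7 -0.98
turn [ 0.0003 -0.0005  0.0001] then cm (tool axes at target yaw) [-1.17  9.03  8.34]
top k1 209 [ 0.5469 -0.2195  0.0715] [ 547.5 -219.7   12.9   29.6   64. ]
top k2 0
top k3 0
scene k1 300 [ 0.5501 -0.218   0.0693] [ 547.5 -219.3   16.8   30.2   65.3]
scene k2 275 [ 0.5158 -0.292   0.069 ] [ 513.  -292.7   15.    31.7   63.6]
scene k3 240 [ 0.5338 -0.3816  0.0707] [ 530.3 -382.7   29.4   14.2   18.1]
```

```bash
python3 -m creep '[[[0,-0.3,2.5,0,0,0,0],[0,-0.4,3.5,0,0,0,0],[0,-0.4,3,0,0,0,0],[0,0,0,2,0,0,0],[0,0,0,2.5,0,0,0],[0,0,0,1,0,0,0],[0,0,0,0,0,0,0]]]'
python3 go.py .530 -.385 .061 18.5
```

```text
clock: 40.42
position: [0.5303, -0.3844, 0.2432]
tool_rot: [-3.14, 0.001, 0.323]
force: [0.5, 0.6, -0.5]
grip_width: 0.0429
finger_force: 0.0
t 40.42 grasp [ 0.5301 -0.3843  0.0882] rpy [-1.7994e+02  4.0000e-02  1.8480e+01] F [ 0.5  0.6 -0.5] M [-0.05 -0.03  0.01] w 0.0429 ff 0.0 q7 -0.87
turn [-0.0011  0.0006 -0.0003] then cm (tool axes at target yaw) [-0.04  0.05  2.72]
```

```bash
python3 -m creep '[[[0,-0.04,0.05,1.5,0,0,0],[0,0,0,1.2,0,0,0],[0,0,0,0,0,0,0],[-1,0,0,0,0,0,0],[-1,0,0,0,0,0,0],[-1,0,0,0,0,0,0],[-1,0,0,0,0,0,0],[-1,0,0,0,0,0,0]]]' 60
python3 go.py
python3 -m creep '[[[-1,0,0,-1,0,0,0],[-1,0,0,-2,0,0,0],[-1,0,0,-3,0,0,0],[-1,0,0,-3,0,0,0],[-1,0,0,-3,0,0,0],[-1,0,0,-3,0,0,0],[-1,0,0,-1.4,0,0,0.113],[-1,0,0,0,0,0,0],[-1,0,0,0,0,0,0]]]'
python3 go.py .6118 .1635 .225 12
```

```text
clock: 41.42
position: [0.5302, -0.3856, 0.2171]
tool_rot: [3.141, -0.0, 0.322]
force: [0.1, -0.3, 6.7]
grip_width: 0.013
finger_force: 60.6
t 41.42 grasp [ 0.5303 -0.3857  0.0621] rpy [ 1.7996e+02 -3.0000e-02  1.8430e+01] F [ 0.1 -0.3  6.7] M [-0.07  0.16  0.04] w 0.013 ff 60.6 q7 -0.88
clock: 42.55
position: [0.5299, -0.3853, 0.3805]
tool_rot: [-3.141, 0.0, 0.211]
force: [-0.2, 0.3, -0.8]
grip_width: 0.0127
finger_force: 59.7
t 42.55 grasp [ 0.5298 -0.3852  0.2255] rpy [-1.7998e+02  2.0000e-02  1.2110e+01] F [-0.2  0.3 -0.8] M [ 0.    0.02 -0.01] w 0.0127 ff 59.7 q7 -0.93
turn [-0.0004  0.0004  0.0019] then cm (tool axes at target yaw) [ 1.942e+01 -5.198e+01  5.000e-02]
```

```bash
python3 -m creep '[[[-1,0.8,-2.2,0,0,0,0],[-1,1.54,-4.13,0,0,0,0],[-1,1.54,-4.13,0,0,0,0],[-1,1.54,-4.13,0,0,0,0],[-1,1.54,-4.13,0,0,0,0],[-1,1.54,-4.13,0,0,0,0],[-1,1.54,-4.13,0,0,0,0],[-1,1.54,-4.13,0,0,0,0],[-1,1.54,-4.13,0,0,0,0],[-1,1.54,-4.13,0,0,0,0],[-1,1.54,-4.13,0,0,0,0],[-1,1.6,-4.24,0,0,0,0]]]'
python3 -m creep '[[[-1,1.6,-4.24,0,0,0,0],[-1,0,0,1,0,0,0],[-1,0,0,1.5,0,0,0],[-1,0,0,0.8,0,0,0],[-1,0,0,0,0,0,0],[-1,0,0,0,0,0,0]]]'
python3 chk.py; python3 go.py .6118 .1635 .1835 12
```

```text
clock: 44.05
position: [0.6047, 0.1206, 0.3802]
tool_rot: [-3.141, 0.001, 0.211]
force: [-0.5, -0.6, -2.0]
grip_width: 0.0128
finger_force: 59.7
clock: 44.8
position: [0.6123, 0.1628, 0.348]
tool_rot: [3.142, -0.0, 0.208]
force: [-0.2, -0.1, -1.5]
grip_width: 0.0125
finger_force: 59.7
nut y [0.1547 0.173 ] mid 0.1639
156.0 614.2 | 158.0 617.0 | 160.0 619.0 | 162.0 621.0 | 164.0 621.7 | 166.0 622.0 | 168.0 620.9 | 170.0 620.8 | 172.0 620.4 | 
key y [0.1477 0.1756] mid 0.1617
148.0 614.5 | 150.0 616.2 | 152.0 618.4 | 154.0 620.6 | 156.0 623.0 | 158.0 625.1 | 160.0 626.8 | 162.0 626.8 | 164.0 625.8 | 166.0 625.5 | 168.0 625.1 | 170.0 624.7 | 172.0 624.4 | 174.0 624.0 | 176.0 623.1 | 
t 45.1 grasp [0.6122 0.1632 0.1929] rpy [-1.800e+02 -2.000e-02  1.196e+01] F [ 0.1  1.  -2.3] M [-0.03 -0.01  0.03] w 0.0129 ff 59.7 q7 -1.87
turn [-0.0001 -0.0004 -0.0008] then cm (tool axes at target yaw) [-0.03 -0.04  0.94]
```

```bash
python3 -m creep '[[[-1,0,-0.12,0.3,0,0,0],[-1,0,0,0.3,0,0,0],[-1,0,0,0.3,0,0,0],[-1,0,0,0.2,0,0,0],[-1,0,0,0.2,0,0,0],[-1,0,0,0,0,0,0]]]'
python3 go.py
```

```text
clock: 45.85
position: [0.6119, 0.1644, 0.3345]
tool_rot: [-3.142, 0.0, 0.209]
force: [0.7, -0.3, -0.3]
grip_width: 0.013
finger_force: 59.7
t 45.85 grasp [0.6118 0.1644 0.1795] rpy [-1.800e+02  2.000e-02  1.196e+01] F [ 0.7 -0.3 -0.3] M [ 0.01 -0.01  0.  ] w 0.013 ff 59.7 q7 -1.88
```

Key 3 goes past the height where the others stopped, with no force. Lowering it home.

```bash
python3 -m creep '[[[-1,0,0,0.3,0,0,0],[-1,0,0,0.3,0,0,0],[-1,0,0,0.2,0,0,0],[-1,0,0,0.2,0,0,0],[-1,0,0,0,0,0,0]]]'
python3 go.py .6118 .1644 .1671 12
```

```text
clock: 46.48
position: [0.6119, 0.1644, 0.3246]
tool_rot: [-3.142, 0.0, 0.209]
force: [0.6, 0.4, -2.4]
grip_width: 0.013
finger_force: 59.6
t 46.48 grasp [0.6119 0.1644 0.1696] rpy [-180.      0.     11.96] F [ 0.6  0.4 -2.4] M [ 0.11 -0.23  0.04] w 0.013 ff 59.6 q7 -1.88
turn [-0.      0.     -0.0006] then cm (tool axes at target yaw) [-0.01  0.    0.25]
```

```bash
python3 -m creep '[[[-1,0,0,0.15,0,0,0],[-1,0,0,0.15,0,0,0],[-1,0,0,0.1,0,0,0],[-1,0,0,0,0,0,0],[-1,0,0,0,0,0,0]]]'
python3 go.py
```

```text
clock: 47.1
position: [0.612, 0.1645, 0.322]
tool_rot: [3.142, -0.001, 0.209]
force: [-4.6, -0.7, 16.0]
grip_width: 0.0132
finger_force: 62.7
t 47.1 grasp [0.6122 0.1646 0.167 ] rpy [ 1.800e+02 -7.000e-02  1.196e+01] F [-4.6 -0.7 16. ] M [-0.44  1.22  0.02] w 0.0132 ff 62.7 q7 -1.88
```

Run:
```python
from h import *
f=grab('scene');cv2.imwrite('pics/final.png',cv2.resize(f['image'][150:310,110:510],None,fx=2,fy=2,interpolation=2))
P=cloud(f).reshape(-1,3)
Q=P[(np.hypot(P[:,0]-.599,P[:,1]+.006)<.028)&(P[:,2]>.118)&(P[:,2]<.136)]
print(Q.mean(0).round(4),cv2.minAreaRect((Q[:,:2]*1000).astype(np.float32)))
```

```text
[ 0.6013 -0.0063  0.1248] ((598.734130859375, -5.532829284667969), (15.515507698059082, 40.91362762451172), 24.94251823425293)
```

View pics/final.png

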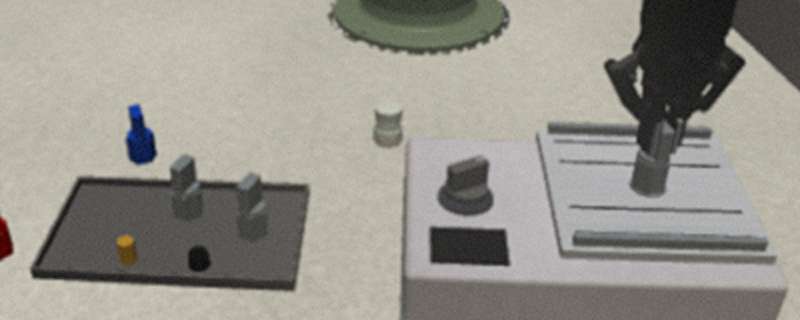

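The key is down at platform level at (650,175), hiding the nut. Keys 1 and 2 are upright in the tray at (252,205) and (186,187), the bystanders are in place, and the selector at (467,182) is turned and up.

```bash
python3 -c "
from workcell import bot
print(bot.job_done())"
```

```text
the job is handed in; nothing more can be done
None
```

The job is handed in at about 47 s of the 72 s: the selector is at service and sprung back up, two keys that did not fit are upright in the tray, and the third is fully home on the nut, still gripped; no verdict was returned.

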